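# Stack the slim cartons on the sloping stock stand

### The job

Put the three slim tablet cartons (the ones narrow enough to take across in one hand, not the fat one at the back) away on the sloping stock stand, in one stack: the widest at the bottom, the middle one on it, the narrowest and lowest on top. Each stays the way up it stands now, lies flat on what is below it, lengthwise up and down the slope, centred across the stand and with its end back against the backstop. Leave the pen, the marker, the clip and the other things where they are.

Things in the scene. Friction and masses are not known exactly. Their poses are not given: they have to be found in the camera images.
- large_mid (a point): The widest slim carton, dark red, standing on its long narrow side: 120 long x 58 wide x 95 high mm. Its point is the centre of the carton, half-way up; x runs along the length (level), y across the narrow width (level; grip across this), z points up. Loose, about 120 g.
- medium_mid (a point): The middle slim carton, mostly black: 120 long x 50 wide x 85 high mm. Its point is the centre of the carton, half-way up; x runs along the length (level), y across the narrow width (level; grip across this), z points up. Loose, about 90 g.
- small_mid (a point): The narrowest and lowest slim carton, white and blue: 132 long x 42 wide x 68 high mm. Its point is the centre of the carton, half-way up; x runs along the length (level), y across the narrow width (level; grip across this), z points up. Loose, about 100 g.
- bay (a point): Inner corner of the sloping stand, where the deck's upper face meets the backstop's front face, mid-width, 22 mm above the worktop. Axes tilt with the deck: x down the slope into the backstop, y across, z square off the deck, along the backstop. A carton of length L, height H on a pile of height P (0 on the deck) has its centre at x = -L/2, y = 0, z = P + H/2, its axes along these.
- stand: The fixed sloping stand: white deck 135 x 72 mm, open at front and sides, front edge 56 mm up, falling 15 degrees to the back; white backstop 72 mm wide, 215 mm high, square to the deck at its low end; grey foot plate 126 x 88 mm. Origin on the worktop, 52 mm in front of the corner; x to the back, z up. Turned up to 12 degrees either way.
- pen: White and red pen, 145 mm long, 9 mm high, lying between the stations; bystander. Origin at its underside, y along it.
- clip: Black clip block, 30 x 50 x 12 mm, lying between the stations; bystander. Origin at its underside.
- marker: Black marker, 144 mm long, 11 mm high, lying between the stations; bystander. Origin at its underside, y along it.
- fat_carton: Fat white and blue carton, 76 x 102 x 66 mm, standing farther back between the analyser and the printer; too wide to be one of the slim ones; bystander. Origin at its underside.
- dropper: Brown dropper bottle with a black cap, 34 mm across, 78 mm high, at the back right; bystander. Origin at its underside.

How it is judged:
By the outcome, as a careful person would: the job done as asked, in the order asked, and still so for the second after the job is handed in, with the robot touching nothing.
It also fails if it takes over 96 s, if anything falls off the work surface, if the arm or the gripper's body presses on something with over 40 N, if the wrist force passes 120 N, or if a joint passes its speed limit or range.

### The arm

A 6-joint arm with a two-finger parallel gripper is mounted at the origin on a cart in front of the work surface, level with it; the furniture and walls round the work are solid. World frame = base frame: x ahead of the robot, y to its left, z up, the work surface at z = 0. Lengths are in mm, angles in rad, forces in N, time in s.
With the tool pointing down it reaches from about 350 to 875 mm from the base axis. Payload 4.2 kg.
Tool frame: the origin (TCP) lies at the very end of the fingers, on their centre line; the grasp point (between the pads) lies 19 mm behind it; z points along the fingers, y is the line along which they close (so a half turn about z gives the same grasp; the last joint's range is limited). The gripper opens to 85 mm and grips with 20 to 120 N. Pads are 22 mm wide; open, the fingers measure 114 mm over their backs; the gripper's body (76 mm by 85 mm) begins 54 mm behind the grasp point. The pads swing forward as they close: fully open they stand 13 mm farther back than shut.
Start: joints at [-1.02, 0.385, 0.008, 0, -1.194, -0.259], TCP at [179.814, -598.553, 193.412] pointing down, gripper open.
Joint ranges: [-3.14, 3.14], [-1.21, 2.06], [-1.07, 1.41], [-3.16, 2.05], [-2.99, -0.16], [-3.1, 3.1]. Speed limits (rad/s): [2.79, 2.79, 3.14, 3.14, 3.14, 3.14].

### API

Orientations are given as a unit quaternion [w, x, y, z].
In Python, from bench import move_pose, movel, movej, let_go, close, sleep, solve_ik, read_state, read_camera, MotionError, job_done gives the robot as it stands. Calls block until the motion is done:
- move_pose(position, orientation): joint-space move of the TCP to a pose.
- movel(position, attitude=None, feed=150, f_stop=None): straight line of the TCP; attitude=None keeps the orientation; feed is the mean speed in mm/s. With f_stop (N) it stops when the force on the tool has changed by that much, and returns True; else False.
- movej(angles): joint-space move.
- let_go() and close(): open the fingers fully, or close them until they stop; the grip force is fixed at half the most.
- sleep(seconds).
- solve_ik(position, orientation): joint angles nearest the present ones, or None.
- read_state(): the state.
- read_camera(name): name is "scene" or "top"; returns a dict with "frame" (384x512x3 uint8, red, green, blue), "z_map" (384x512 float32, mm along the optical axis (not along the pixel's ray), 0 where there is no reading), "fx", "fy", "cx", "cy" (pixels), "k1" (the pictures are not rectified: a ray, as slopes to the right and down, at radius r is drawn at 1 + k1 r^2 times it, then the intrinsics apply), "pose" (4x4, takes a point from camera to world coordinates). Camera axes: x right, y down, z forward; pixel columns grow to the right and rows downward; lengths in mm; the calibration is good to about 2 mm. A picture is of the moment at which its call begins.
A pose or a line that the arm cannot do raises MotionError and nothing moves.
- job_done(): hands the job in; it is judged then, once.
The state is a dict: "clock": time; "q": joint angles; "dq": joint speeds; "joint_torque": joint torques, N m; "position": TCP position; "tcp_rot": TCP orientation; "force": force on the tool from outside, world axes, zero at the start; "moment": the same for the moment, N m; "finger_gap": finger opening in mm; "grip_force": force on a finger pad.
Only numpy, scipy, OpenCV 4.12 (cv2) and the standard library are available. Lean on these libraries where they do the work, as an engineer would, in place of code of your own. Each camera call takes 0.05 s, during which the arm holds its last target. There are 200 camera calls.

## Working session

There is one attempt and no reset: what is moved stays moved. The work goes in short steps, each a Python script; the robot and the scene stay as the last script left them, time stands still between calls to the robot, and variables do not carry over. Pictures are saved under pics/ and viewed, at most 14 in all, crops included, and the job is handed in when it is done.

```bash
ls; mkdir -p pics; python3 - <<'E'
from bench import *
import cv2,numpy as np
for n in("scene","top"):
    c=read_camera(n); cv2.imwrite(f"pics/{n}0.png",c["frame"][:,:,::-1]); np.savez(f"{n}0.npz",**c)
    print(n,c["fx"],c["fy"],c["cx"],c["cy"],c["k1"],np.round(c["pose"],3).tolist())
s=read_state();print(s["clock"],s["tcp_rot"],s["finger_gap"])
E
```

```text
pics
scene 398.94582902305297 398.94582902305297 255.8217186375077 196.0291860806647 -0.10653432187322076 [[-0.841, -0.379, 0.385, 244.074], [-0.541, 0.601, -0.588, 360.931], [-0.009, -0.703, -0.711, 652.196], [0.0, 0.0, 0.0, 1.0]]
top 382.1862079796942 382.1862079796942 256.0586101596687 192.81214354711398 0.042840701499327435 [[-0.118, -0.97, 0.212, 373.135], [-0.993, 0.115, -0.026, -116.284], [0.001, -0.213, -0.977, 1002.962], [0.0, 0.0, 0.0, 1.0]]
0.1 [-2.00939740e-04 -1.45306463e-01  9.89386210e-01  9.58170531e-04] 85.50389280902193
```

View pics/scene0.png

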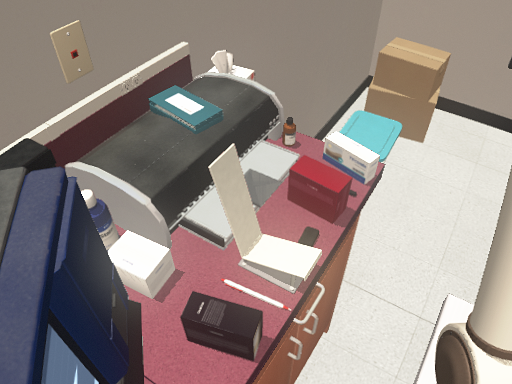

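View pics/top0.png

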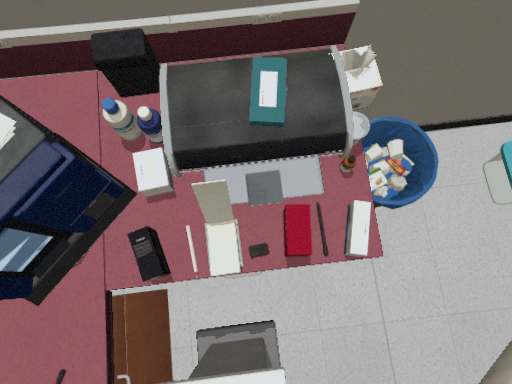

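The scene picture shows the black carton at (222,325), the red at (320,188), the white/blue at (352,155), and the stand's deck at (280,260) with the backstop at (235,205). In the top picture they are at (150,253), (298,230), (358,228) and (223,247). The pen is at (192,248), the clip at (258,250) and the marker at (322,228).

```bash
cat > h.py <<'E'
import numpy as np,cv2
def cloud(c):
    h,w=c["z_map"].shape; K=np.array([[c["fx"],0,c["cx"]],[0,c["fy"],c["cy"]],[0,0,1.]])
    u,v=np.meshgrid(np.arange(w),np.arange(h))
    # invert drawn = s*(1+k1 |s|^2) (k1 acts like the first OpenCV coefficient)
    s=cv2.undistortPoints(np.stack([u,v],-1).reshape(-1,1,2).astype(float),K,np.array([float(c["k1"]),0,0,0])).reshape(h,w,2)
    z=c["z_map"][...,None].astype(float); P=np.asarray(c["pose"])
    p=np.concatenate([s*z,z],-1)@P[:3,:3].T+P[:3,3]; p[c["z_map"]<=0]=np.nan
    return p
def rect(xy):
    r=cv2.minAreaRect(xy.astype(np.float32)); b=cv2.boxPoints(r); e=b[1]-b[0]; f=b[2]-b[1]
    l=e if np.hypot(*e)>np.hypot(*f) else f
    a=np.degrees(np.arctan2(l[1],l[0])); a=(a+90)%180-90
    return np.round(r[0],1),np.round(sorted([np.hypot(*e),np.hypot(*f)]),1),round(float(a),1)
E
python3 - <<'E'
from h import *
C={n:dict(np.load(n+"0.npz")) for n in("top","scene")}
P={n:cloud(C[n]) for n in C}
B={"large":(275,195,318,262,95),"medium":(122,220,175,285,85),"small":(338,192,380,265,68)}
for k,(a,b,c,d,H) in B.items():
    p=P["top"][b:d,a:c].reshape(-1,3); q=p[np.abs(p[:,2]-H)<8]
    print(k,len(q),"z",np.median(q[:,2]).round(1),q[:,2].std().round(1),rect(q[:,:2]))
for k,(a,b,c,d) in {"pen":(182,220,200,275),"clip":(246,242,270,260),"marker":(315,200,329,258),"fat":(130,145,175,197)}.items():
    p=P["top"][b:d,a:c].reshape(-1,3); q=p[(p[:,2]>(5 if k!="fat" else 55))&(p[:,2]<80)]
    print(k,len(q),np.median(q[:,2]).round(1) if len(q) else 0,rect(q[:,:2]) if len(q)>4 else "")
p=P["top"][140:145,60:64].reshape(-1,3)
for uv in [(225,240),(225,225),(225,265),(215,200),(205,185),(242,222),(205,260),(290,280)]: print(uv,P["top"][uv[1],uv[0]].round(1))
# deck & backstop from both clouds
for n,bx in {"top":(190,170,250,285),"scene":(205,140,330,292)}.items():
    a,b,c,d=bx; p=P[n][b:d,a:c].reshape(-1,3); f=C[n]["frame"][b:d,a:c].reshape(-1,3).astype(int)
    m=(f.min(1)>130)&(p[:,2]>18)&(p[:,2]<280)&np.isfinite(p[:,2]); p=p[m]
    from itertools import repeat
    rng=np.random.default_rng(0)
    for i in range(2):
        best=None
        for _ in range(400):
            t=p[rng.choice(len(p),3,False)]; nn=np.cross(t[1]-t[0],t[2]-t[0]); L=np.linalg.norm(nn)
            if L<50: continue
            nn/=L; ins=np.abs((p-t[0])@nn)<3
            if best is None or ins.sum()>best.sum(): best=ins
        q=p[best]; ct=q.mean(0); nn=np.linalg.svd(q-ct)[2][2]; nn*=np.sign(nn[np.argmax(abs(nn))])
        print(n,"plane",len(q),ct.round(1),nn.round(3),"res",((q-ct)@nn).std().round(2),"z",q[:,2].min().round(),q[:,2].max().round(),rect(q[:,:2]))
        p=p[~best]
E
```

```text
large 1235 z 93.7 1.7 (array([ 471.7, -231.1]), array([ 58.6, 119.9], dtype=float32), -6.1)
medium 1123 z 83.6 1.7 (array([458.9, 138.1]), array([ 51.5, 121.5], dtype=float32), 15.3)
small 967 z 66.8 1.8 (array([ 460.9, -384.8]), array([ 43. , 134.2], dtype=float32), -14.4)
pen 124 7.0 (array([463.6,  41.8]), array([  9.9, 132.7], dtype=float32), 7.1)
clip 222 10.6 (array([ 439.5, -132.2]), array([29.9, 49.6], dtype=float32), -84.0)
marker 183 8.3 (array([ 474.9, -302.1]), array([ 11.9, 138.6], dtype=float32), 0.8)
fat 1213 64.9 (array([672.4, 108. ]), array([ 97. , 104.5], dtype=float32), 5.7)
(225, 240) [471.1 -50.2  35.2]
(225, 225) [510.3 -53.4  25.4]
(225, 265) [409.  -45.2  51.5]
(215, 200) [553.2 -44.2 145.9]
(205, 185) [572.3 -32.6 219.2]
(242, 222) [516.6 -97.1  -1.3]
(205, 260) [429.9   8.9  -2.7]
(290, 280) [ 336.4 -281.2 -919.1]
top plane 1408 [452.4 -43.4  38.9] [0.259 0.005 0.966] res 1.38 z 18.0 58.0 (array([454.2, -42.7]), array([ 74.1, 133.3], dtype=float32), 0.9)
top plane 823 [606.4 -79.8  43.3] [ 0.008 -0.009  1.   ] res 1.44 z 40.0 48.0 (array([516. , -57.9]), array([117.1, 272.1], dtype=float32), -6.4)
scene plane 2858 [548.9 -41.  132.5] [ 0.966  0.001 -0.26 ] res 0.89 z 18.0 229.0 (array([ 546.5, -193.7]), array([ 61.9, 379.6], dtype=float32), -89.8)
scene plane 2648 [ 581.1 -159.1   43.7] [ 0.02  -0.004  1.   ] res 1.33 z 40.0 51.0 (array([ 558.8, -152.9]), array([259.4, 398.8], dtype=float32), -67.3)
```

```bash
python3 - <<'E'
from h import *
C={n:dict(np.load(n+"0.npz")) for n in("top","scene")}
P={n:cloud(C[n]) for n in C}
def pl(p,it=6,t=4):
    for _ in range(it):
        ct=p.mean(0); n=np.linalg.svd(p-ct)[2][2]; n*=np.sign(n.sum()); k=np.abs((p-ct)@n)<t; p=p[k]
    return ct,n
A={"deck":("top",(0.259,0,0.966),(452.4,-43,38.9)),"deckS":("scene",(0.259,0,0.966),(452.4,-43,38.9)),"backS":("scene",(0.966,0,-0.26),(548.9,-41,132.5))}
for k,(n,nn,c) in A.items():
    p=P[n].reshape(-1,3); f=C[n]["frame"].reshape(-1,3).astype(int); nn=np.array(nn)
    m=(np.abs((p-c)@nn)<5)&(f.min(1)>120)&(np.abs(p[:,1]+43)<52)
    m&=(p[:,0]>385)&(p[:,0]<522)&(p[:,2]>22) if "deck" in k else (p[:,2]>60)&(p[:,2]<225)&(p[:,0]<590)
    q=p[m]; print(k,len(q),*[v.round(4) for v in pl(q)], "xr",q[:,0].min().round(1),q[:,0].max().round(1))
    s=0 if "deck" in k else 2
    lo=np.arange(q[:,s].min(),q[:,s].max()-10,15); mid=[];xs=[]
    for a in lo:
        y=q[(q[:,s]>=a)&(q[:,s]<a+15),1]
        if len(y)>20: e=np.percentile(y,[1,99]); mid.append(e.mean()); xs.append(a+7); print("   ",a.round(),e.round(1),e.mean().round(1))
    print("  yaw/slope deg",np.degrees(np.arctan(np.polyfit(xs,mid,1)[0])).round(2))
p=np.concatenate([P[n].reshape(-1,3) for n in P]); 
for nm,(x,y) in {"medium":(459,138),"stand":(480,-43),"small":(461,-385)}.items():
    q=p[(np.abs(p[:,0]-x)<150)&(np.abs(p[:,1]-y)<160)&(p[:,2]>100)&(p[:,2]<600)]
    print(nm)
    for yy in range(-160,160,40):
        r=q[(q[:,1]-y>=yy)&(q[:,1]-y<yy+40)]
        if len(r)>10: print("  y",y+yy,"minx",r[:,0].min().round(),"zmax",r[:,2].max().round(),len(r))
E
```

```text
deck 1487 [450.3473 -43.1484  39.651 ] [2.543e-01 4.000e-04 9.671e-01] xr 387.3 522.0
    387.0 [-79.   -7.3] -43.2
    402.0 [-79.9  -8.2] -44.0
    417.0 [-79.1  -6.7] -42.9
    432.0 [-79.7  -7.5] -43.6
    447.0 [-79.4  -6.5] -43.0
    462.0 [-78.1  -6.8] -42.5
    477.0 [-78.8  -5.6] -42.2
    492.0 [-78.4  -8.1] -43.2
    507.0 [-76.7  -7.8] -42.3
  yaw/slope deg 0.54
deckS 2033 [449.5469 -41.6851  39.9598] [0.2506 0.0102 0.968 ] xr 386.5 521.7
    387.0 [-79.5  -8.5] -44.0
    402.0 [-79.4  -9. ] -44.2
    417.0 [-78.5  -8.1] -43.3
    432.0 [-78.7  -8.1] -43.4
    447.0 [-78.2  -7.6] -42.9
    462.0 [-78.6  -7.4] -43.0
    477.0 [-77.8  -7.4] -42.6
    492.0 [-77.7  -6.2] -42.0
    507.0 [-77.1  -7.5] -42.3
  yaw/slope deg 0.99
backS 2310 [553.1973 -38.6897 148.5297] [ 0.966   0.0124 -0.2582] xr 528.2 575.2
    60.0 [-74.8  -6.3] -40.6
    75.0 [-76.3  -5.6] -41.0
    90.0 [-75.6  -6.4] -41.0
    105.0 [-75.3  -5.3] -40.3
    120.0 [-75.2  -5.1] -40.2
    135.0 [-75.9  -4.8] -40.3
    150.0 [-75.8  -4.5] -40.2
    165.0 [-75.2  -5. ] -40.1
    180.0 [-75.8  -4.5] -40.1
    195.0 [-75.3  -4.8] -40.1
    210.0 [-75.7  -5. ] -40.3
  yaw/slope deg 0.27
medium
  y -22 minx 538.0 zmax 230.0 760
  y 178 minx 586.0 zmax 362.0 1619
  y 218 minx 550.0 zmax 363.0 5813
  y 258 minx 514.0 zmax 363.0 8283
stand
  y -83 minx 539.0 zmax 230.0 1285
  y -43 minx 538.0 zmax 230.0 1604
small
```

```bash
cat > job.py <<'E'
from bench import *
import numpy as np
from scipy.spatial.transform import Rotation as Ro
C0=np.array([519.5,-42,22]); RB=Ro.from_euler("ZY",[0.8,15],degrees=True); OFF=-8
T=Ro.from_matrix(np.diag([-1,1,-1]))
qt=lambda R:(R*T).as_quat(scalar_first=True)
# name: centre xy, yaw, L, H, pile, depth of TCP below the carton's top
D={"large":((471.7,-231.1),-6.1,120,95,0,50),"medium":((458.9,138.1),15.3,120,85,95,50),"small":((460.9,-384.8),-14.4,132,68,180,44)}
def plan(n):
    c,a,L,H,P,d=D[n]; R=Ro.from_euler("Z",a,degrees=True)
    g=np.array([*c,H/2])+R.apply([OFF,0,H/2-d])
    b=lambda x,z:C0+RB.apply([-L/2+OFF+x,0,P+H-d+z])   # tool place for carton offset (x,z) from its seat
    return g,qt(R),b,qt(RB)
def st(m):
    s=read_state(); print(m,"t",round(s["clock"],1),s["position"].round(1) if hasattr(s["position"],"round") else np.round(s["position"],1),"gap",round(s["finger_gap"],1),"F",np.round(s["force"],1),"grip",round(s["grip_force"],1)); return s
def pick(n):
    g,q,b,qb=plan(n); up=np.array([0,0,1.])
    move_pose(g+110*up,q); movel(g,feed=120); close(); st("gripped")
    pre=b(-30,45)
    movel(g+15*up,feed=60); st("lifted")
    movel([min(g[0],pre[0]),g[1],max(pre[2],g[2]+90)],feed=180)
    movel(pre,qb,feed=180); st("pre")
def place(n):
    g,q,b,qb=plan(n); 
    bay=lambda:np.round(RB.inv().apply(np.array(read_state()["position"])-b(0,0)),1)
    movel(b(-8,5),qb,feed=80); sleep(.3); print(bay())
    print("x",movel(b(8,5),qb,feed=15,f_stop=4),bay())
    p=np.array(read_state()["position"]); print("z",movel(p-RB.apply([0,0,12.]),feed=15,f_stop=5),bay()); st("seated")
E
python3 - <<'E'
from job import *
for n in D:
    g,q,b,qb=plan(n)
    for p,o in((g+[0,0,110],q),(g,q),(b(-30,45),qb),(b(0,0),qb),(b(0,80),qb)):
        j=solve_ik(p,o); print(n,np.round(p),None if j is None else np.round(j,2))
pick("large")
import cv2; c=read_camera("scene"); cv2.imwrite("pics/s1.png",c["frame"][:,:,::-1])
E
```

```text
large [ 464. -230.  155.] [-0.15  0.24 -0.31  0.   -1.02 -1.53]
large [ 464. -230.   45.] [-0.15  0.37 -0.45  0.   -0.76 -1.53]
large [448. -43. 134.] [ 0.22  0.3  -0.29 -0.06 -1.24 -1.76]
large [465. -43.  83.] [ 0.22  0.38 -0.31 -0.06 -1.13 -1.74]
large [486. -42. 160.] [ 0.21  0.34 -0.17 -0.05 -1.33 -1.75]
medium [451. 136. 145.] [ 0.64  0.17 -0.43  0.   -0.97 -1.94]
medium [451. 136.  35.] [ 0.64  0.32 -0.57 -0.   -0.69 -1.94]
medium [470. -43. 216.] [ 0.22  0.26 -0.12 -0.05 -1.44 -1.76]
medium [487. -42. 165.] [ 0.21  0.33 -0.16 -0.05 -1.34 -1.75]
medium [508. -42. 242.] [ 0.2   0.31  0.01 -0.05 -1.53 -1.75]
small [ 453. -383.  134.] [-0.43  0.38 -0.16  0.   -1.03 -1.39]
small [ 453. -383.   24.] [-0.43  0.5  -0.28  0.   -0.79 -1.39]
small [483. -43. 289.] [ 0.21  0.25  0.04 -0.05 -1.62 -1.76]
small [501. -42. 238.] [ 0.2   0.3  -0.01 -0.05 -1.51 -1.75]
small [522. -42. 315.] [ 0.2   0.31  0.18 -0.05 -1.71 -1.76]
gripped t 3.3 [ 464.5 -230.7   46.2] gap 56.2 F [-1.2 -0.4  5.6] grip 63.5
lifted t 3.7 [ 463.9 -230.1   60.3] gap 55.8 F [-0.3  0.2 -1.8] grip 63.6
pre t 5.4 [447.8 -43.6 134.2] gap 55.7 F [-0.3  0.1 -1.8] grip 63.7
```

View pics/s1.png

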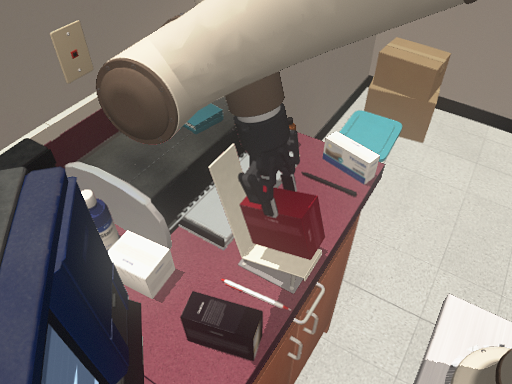

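The red carton is held tilted above the deck at about (285,225), parallel to it.

```bash
python3 - <<'E'
from job import *
place("large")
E
```

```text
[-7.9  0.1  5.4]
x True [0.3 0.  3.9]
z True [-0.2 -0.1  1.1]
seated t 7.6 [465.6 -42.8  84.2] gap 55.6 F [1.  1.1 3.8] grip 64.2
```

```bash
cat >> job.py <<'E'
def leave(n,h=110):
    g,q,b,qb=plan(n); let_go(); sleep(.3); p=np.array(read_state()["position"])
    movel(p+RB.apply([0,0,h*1.]),feed=150); movel(p+RB.apply([-60,0,h+20.]),feed=200)
E
python3 - <<'E'
from job import *
leave("large",70)
g,q,b,qb=plan("medium"); p=read_state()["position"]
move_pose(g+np.array([0,0,200]),q); st("over medium")
from h import *
for n in("scene","top"):
    c=read_camera(n); cv2.imwrite(f"pics/{n}2.png",c["frame"][:,:,::-1]); np.savez(f"{n}2.npz",**c)
c=dict(np.load("top2.npz")); P=cloud(c)[150:290,180:260].reshape(-1,3); B=RB.inv().apply(P-C0); f=c["frame"][150:290,180:260].reshape(-1,3).astype(int)
m=(f[:,0]>f[:,1]+60)&(np.abs(B[:,2]-94)<9)
print(m.sum(),np.median(B[m,2]),B[m].std(0),rect(B[m][:,:2]))
E
```

```text
over medium t 10.1 [451.  135.6 233.9] gap 85.5 F [ 0.9 -0.1 -0.3] grip 0.0
1284 93.96596366668487 [34.54213721 17.29423692  1.65683565] (array([-61.6,   1.1]), array([ 60.8, 119.7], dtype=float32), 0.3)
```

View pics/scene2.png

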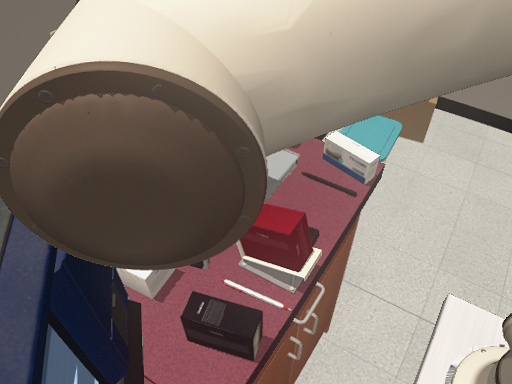

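The red carton sits flat on the deck at about (275,240), against the backstop and centred (measured −61.6, 1.1, top at 94 in the bay frame). Next is the medium one.

```bash
python3 - <<'E'
from job import *
pick("medium"); place("medium")
E
```

```text
gripped t 12.2 [451.7 136.1  35.9] gap 48.0 F [-0.6 -1.1  5.3] grip 61.6
lifted t 12.6 [451.4 136.2  50.4] gap 48.1 F [ 0.9 -0.2 -0.7] grip 61.9
pre t 14.8 [469.9 -42.2 216.4] gap 48.3 F [ 0.3  1.  -0.3] grip 61.9
[-7.9 -0.   5.4]
x True [-0.4  0.   3.9]
z True [-0.9 -0.1  0.8]
seated t 16.9 [486.8 -42.6 166.2] gap 48.3 F [-0.1  0.7  3.5] grip 62.4
```

```bash
python3 - <<'E'
from job import *
from h import *
leave("medium",70)
g,q,b,qb=plan("small"); move_pose(g+np.array([0,0,220]),q); st("over small")
for n in("scene","top"):
    c=read_camera(n); cv2.imwrite(f"pics/{n}3.png",c["frame"][:,:,::-1]); np.savez(f"{n}3.npz",**c)
c=dict(np.load("top3.npz")); P=cloud(c)[150:320,180:280].reshape(-1,3); B=RB.inv().apply(P-C0); f=c["frame"][150:320,180:280].reshape(-1,3).astype(int)
m=(np.abs(B[:,2]-179)<9)&(f.max(1)<120)&(np.abs(B[:,0]+60)<80)&(np.abs(B[:,1])<50)
print(m.sum(),np.median(B[m,2]),rect(B[m][:,:2]))
# small carton again
P=cloud(dict(np.load("scene3.npz"))).reshape(-1,3); m=(np.abs(P[:,2]-67)<6)&(np.abs(P[:,0]-461)<85)&(np.abs(P[:,1]+385)<60); print(m.sum(), rect(P[m][:,:2]) if m.sum()>50 else "")
E
```

```text
over small t 20.0 [ 453.7 -382.1  243.7] gap 85.6 F [ 0.3 -0.6 -0.3] grip 0.0
1345 179.13520259078803 (array([-59.5,   0.6]), array([ 52.8, 123.6], dtype=float32), -0.1)
712 (array([ 459.2, -385.5]), array([ 46.1, 134.1], dtype=float32), -15.5)
```

View pics/scene3.png

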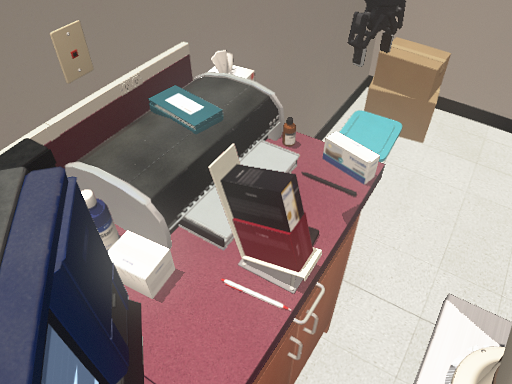

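The black carton sits squarely on the red one (about (262,200) over (275,240)), both up against the backstop. The small one is still at (352,155).

```bash
python3 - <<'E'
from job import *
pick("small"); place("small")
E
```

```text
gripped t 22.2 [ 453.5 -383.3   25. ] gap 39.5 F [-1.4 -0.5  5.1] grip 60.0
lifted t 22.6 [ 453.3 -382.7   39.2] gap 39.6 F [ 0.3 -0.3 -0.8] grip 60.4
pre t 26.2 [483.3 -43.1 289.5] gap 39.5 F [ 0.5  0.  -1.1] grip 60.4
[-8.   0.   5.4]
x True [-0.2  0.   4. ]
z True [-0.7 -0.1  0.8]
seated t 28.2 [500.4 -42.4 239.1] gap 39.3 F [ 0.1 -0.6  3.7] grip 61.0
```

```bash
python3 - <<'E'
from job import *
from h import *
leave("small",70)
movel(np.array([300.,-300,350]),feed=250); sleep(.5); st("clear")
for n in("scene","top"):
    c=read_camera(n); cv2.imwrite(f"pics/{n}4.png",c["frame"][:,:,::-1]); np.savez(f"{n}4.npz",**c)
for n in("top","scene"):
    P=cloud(dict(np.load(n+"4.npz"))).reshape(-1,3); B=RB.inv().apply(P-C0)
    for lab,H in(("small",247),("medium",None)):
        if H: m=(np.abs(B[:,2]-H)<7)&(np.abs(B[:,0]+66)<90)&(np.abs(B[:,1])<50); print(n,m.sum(),np.median(B[m,2]) if m.any() else 0,rect(B[m][:,:2]) if m.sum()>50 else "")
# seat check in the scene view: left side faces (y+) of each carton, end positions in bay x,y
for lab,lo,hi in(("large",15,85),("medium",105,170),("small",190,240)):
    m=(B[:,2]>lo)&(B[:,2]<hi)&(B[:,1]>15)&(B[:,1]<40)&(B[:,0]>-150)&(B[:,0]<-6)
    q=B[m]; print(lab,len(q),"side y",np.median(q[:,1]).round(1),"yaw",np.degrees(np.polyfit(q[:,0],q[:,1],1)[0]).round(1),"x",np.percentile(q[:,0],[1,99]).round(1))
E
```

```text
clear t 32.0 [ 300.1 -299.9  350. ] gap 85.5 F [0.8 0.7 0.7] grip 0.0
top 539 246.99237173762057 (array([-66.9,  10.1]), array([ 32.4, 133.8], dtype=float32), 3.9)
scene 1435 246.50580014052622 (array([-66.6,   0. ]), array([ 44.7, 135. ], dtype=float32), -0.0)
large 1491 side y 28.9 yaw 1.7 x [-122.3   -7.6]
medium 1707 side y 25.8 yaw 0.8 x [-121.8   -7.7]
small 1743 side y 20.6 yaw 0.0 x [-133.1   -7.6]
```

View pics/scene4.png

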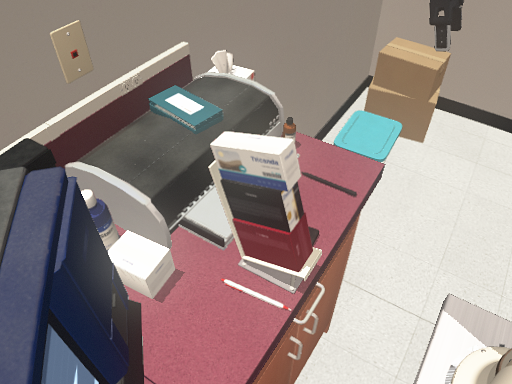

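View pics/top4.png

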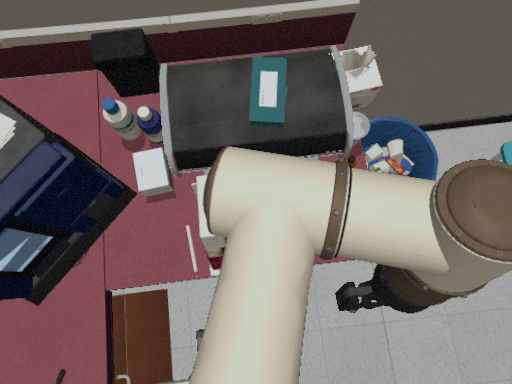

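The stack stands red, black, white/blue, against the backstop at about (258,205). Every carton is centred to about 1 mm, and the bystanders have not moved. Handing in.

```bash
python3 -c "
from bench import *
print(job_done())"
```

```text
the job is handed in; nothing more can be done
None
```

The three slim cartons are stacked on the stand in the order asked (red, black, white/blue), centred to about 1 mm and back against the backstop to within 1–2 mm as measured; I touched nothing else, and handed in at about 32 s, though no verdict was returned.

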